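# Load the board test jig and hold its probe head down

## Task

Test the circuit board in the jig: push the board carrier by its handle post fully home under the probe head, flip the cam lever right over to its other side to lock the carrier, then press the probe-head knob down 12 mm, so that its top is level with the top of the thin gauge pin beside it. Never run the knob down to its end stop, which would crush the probes, and leave the loose things on the bench where they are. Finish while still holding the knob down at that depth: do not let go.

Things in the scene. Friction and masses are not known exactly. Their poses are not given: they have to be found in the camera images.
- jig: Aluminium board test jig fixed on the bench, base plate 240 x 360 x 15 mm. Origin on the bench under the middle of the carrier's path; z up, jig +y = the way the carrier is pushed in. A portal at jig y = 90 mm (190 mm along x, 36 mm deep, top 125 mm above the bench) carries the knob. A steel gauge pin, 8 mm thick, stands on it at jig (58, 90) mm, top 173 mm above the bench.
- carrier (a joint): Slide of the board carrier (black plate 110 x 200 x 10 mm bearing a green circuit board) along jig +y, in m: 0 fully out, 0.070 fully home against its stop. Friction about 2 N, stays where left.
- carrier_handle (a point): Centre of the top of the carrier's handle, an upright black post 20 mm in diameter and 52 mm tall that stands on the carrier's -y end; its top is 89 mm above the bench. It moves with the carrier along jig +y (at home it is at jig (-20, -50) mm).
- lock_lever (a joint): Angle of the cam lever in rad: 0 = free, leaning 45 degrees from vertical towards jig -y; 0.785 upright; 1.571 = locked, leaning 45 degrees towards jig +y, where it stops. It turns about a level axis along jig x. Stiff (about 0.1 N m): it stays where left. When flipped, a pawl on it drops behind the carrier; it can only do so with the carrier home, otherwise the pawl lands on the carrier.
- lever_tip (a point): Centre of the black ball, 22 mm in diameter, at the free end of the cam lever (steel rod 9 mm thick), 75 mm from the pivot; it stands on the jig's +x side, clear to both sides for the fingers.
- lever_pivot (a point): Point on the cam lever's axis in the plane in which its ball swings, at jig (110, -60) mm, 35 mm above the bench.
- plunger (a joint): Downward travel of the sprung probe head and its knob, in m: 0 = up at rest, 0.020 = its end stop. Spring about 5 N at first movement, 12 N at 0.012, 17 N at the end stop; it springs back up when let go.
- press_knob: Black mushroom knob, 44 mm in diameter and 12 mm thick at its rim, on the probe head's 16 mm shaft. Origin at the centre of its flat top, 185 mm above the bench at rest, at jig (0, 90) mm; z up. Pressed straight down.
- flux_bottle: Loose bystander: white dropper bottle 42 mm in diameter, 115 mm tall. Origin under its centre.
- screwdriver: Loose bystander: screwdriver lying on the bench.
- tape_reel: Loose bystander: black component reel lying flat, 90 mm in diameter, 14 mm thick. Origin under its centre.
- parts_bin: Loose bystander: small blue open bin 120 x 90 x 60 mm. Origin under its centre.

How it is judged (in metres and radians):
On the way, in this order (a step that is already met when the one before it is completed fails the run):
1. the board carrier is pushed home while the cam lever is still free (value of joint carrier above 0.066 m and value of joint lock_lever below 0.6 rad), for 0.2 s.
2. the cam lever is flipped over to its locked side (value of joint lock_lever above 1.35 rad and value of joint carrier above 0.066 m), for 0.2 s.
At the end, for the whole second after the job is handed in: The carrier is home (within 4 mm of its stop), the cam lever is over on its locked side (above 1.35 rad), and the fingers hold the knob still at 12 mm of travel, within 3 mm, pressing on it with more than 4 N (all of step 2 and value of joint plunger between 0.009 and 0.015 m and velocity of joint plunger between -0.01 and 0.01 m/s and contact force between the fingers and press_knob above 4 N); the arm keeps its last pose, push and grip.
It fails at once if the knob was run down to its end stop (beyond 18.5 mm) (value of joint plunger above 0.0185 m).
It fails at once if a loose thing on the bench was disturbed (moved more than 30 mm) (distance of any of flux_bottle, screwdriver, tape_reel, parts_bin from where it was at the start of the episode above 0.03 m).
It also fails if it takes over 51 s, if anything falls off the work surface, if the arm or the gripper's body presses on something with over 40 N, if the wrist force passes 120 N, or if a joint passes its speed limit or range.

## Robot

A 6-joint arm with a two-finger parallel gripper is mounted at the origin on the work surface. World frame = base frame: x ahead of the robot, y to its left, z up, the work surface at z = 0. Lengths are in mm, angles in rad, forces in N, time in s.
With the tool pointing down it reaches from about 350 to 875 mm from the base axis. Payload 4.2 kg.
Tool frame: the origin (TCP) lies at the very end of the fingers, on their centre line; the grasp point (between the pads) lies 19 mm behind it; z points along the fingers, y is the line along which they close (so a half turn about z gives the same grasp; the last joint's range is limited). The gripper opens to 85 mm and grips with 20 to 120 N. Pads are 22 mm wide; open, the fingers measure 114 mm over their backs; the gripper's body (76 mm by 85 mm) begins 54 mm behind the grasp point. The pads swing forward as they close: fully open they stand 13 mm farther back than shut.
Start: joints at [1.41, 0.385, 0.008, 0, -1.194, -0.259], TCP at [254.703, 570.724, 197.512] pointing down, gripper open.
Joint ranges: [-3.14, 3.14], [-1.21, 2.06], [-1.07, 1.41], [-3.16, 2.05], [-2.99, -0.16], [-3.1, 3.1]. Speed limits (rad/s): [2.79, 2.79, 3.14, 3.14, 3.14, 3.14].

## Interface

Orientations are given as a unit quaternion [x, y, z, w].
In Python, from bench import read_state, get_image, get_calibration, job_done gives the robot as it stands.
- The arm moves only by the shell command python3 -m creep 'ROWS'. ROWS is a JSON object of lists of equal length, an entry for each row: "translation": the shift along the world's x, y, z in cm, a list of three; "delta_rot": the turn, a rotation vector about the world's x, y, z in degrees, a list of three; "hand": the finger opening in cm, from 0 to 8.54. A call has 1 to 8 rows; each row is the pose to reach, as a shift and turn from the pose commanded when the call began; what a row does not reach only later rows make up. A row lasts 1/8 s, in which the tool goes at most 62.5 mm and 10.7 degrees, less where a joint would pass 70% of its speed; a pose out of reach is approached as far as the arm can. A call with a gripper value outside its range is refused whole. The fingers move at their own pace and stop on an object; the grip force is fixed at half the most. Time passes only in rows, so rows that repeat a pose let the fingers close. It gives the time, the measured TCP pose, the force, the opening and the grip force at its end, in the units of the state.
- read_state(): the state, without advancing time (a new reading comes with each control period).
- get_image(name): name is "scene" or "side" or "wrist"; returns (picture, depth): 384x512x3 uint8, red, green, blue; 384x512 float32, mm along the optical axis (not along the pixel's ray), 0 where there is no reading.
- get_calibration(name): a dict with "intrinsics" (3x3 intrinsics, pixels), "dist" ([k1, k2, p1, p2, k3] as OpenCV has them; the pictures are not rectified), "xyz" and "attitude" of the camera in the world. Camera axes: x right, y down, z forward; pixel columns grow to the right and rows downward; lengths in mm; the calibration is good to about 2 mm. A picture is of the moment at which its call begins: read the wrist's pose just before it. get_calibration takes no time and is no camera call; for the wrist camera it gives the pose at the moment of the call.
- job_done(): hands the job in; it is judged then, once.
The state is a dict: "clock": time; "joints": joint angles; "joint_vel": joint speeds; "joint_efforts": joint torques, N m; "position": TCP position; "ee_rot": TCP orientation; "contact_force": force on the tool from outside, world axes, zero at the start; "wrist_torque": the same for the moment, N m; "gripper_width": finger opening in mm; "grasp_force": force on a finger pad.
Only numpy, scipy, OpenCV 4.12 (cv2) and the standard library are available. Lean on these libraries where they do the work, as an engineer would, in place of code of your own. Each camera call takes 0.05 s, during which the arm holds its last target. There are 200 camera calls.

## Working session

There is one attempt and no reset: what is moved stays moved. The work goes in short steps, Python scripts to look and compute and a shell command to move; the robot and the scene stay as the last step left them, time stands still between calls to the robot, and variables do not carry over. Pictures are saved under pics/ and viewed, at most 10 in all, crops included, and the job is handed in when it is done.

```bash
mkdir -p pics; cat > h.py <<'E'
import numpy as np, cv2
from scipy.spatial.transform import Rotation as R
from bench import *
def cam(n):
    c=get_calibration(n); return c
def rot(c):
    a=np.array(c['attitude'],float)
    return R.from_quat(a).as_matrix() if a.size==4 else a.reshape(3,3)
def pts(c,uv,d):
    uv=np.array(uv,float).reshape(-1,1,2)
    n=cv2.undistortPoints(uv,np.array(c['intrinsics'],float),np.array(c['dist'],float))[:,0]
    p=np.c_[n,np.ones(len(n))]*np.array(d,float).reshape(-1,1)
    return p@rot(c).T+np.array(c['xyz'],float)
def cloud(c,dep):
    v,u=np.indices(dep.shape); return pts(c,np.stack([u,v],-1).reshape(-1,2),dep.ravel()).reshape(*dep.shape,3)
def plane(c,uv,z):
    p=pts(c,uv,np.ones(len(uv))); o=np.array(c['xyz'],float); r=p-o
    return o+r*((z-o[2])/r[:,2])[:,None]
E
python3 - <<'E'
from h import *
print(read_state())
for n in ['scene','side']:
    c=get_calibration(n); im,d=get_image(n); print(n,c)
    np.savez(n,im=im,d=d); cv2.imwrite(f'pics/{n}0.png',im[:,:,::-1])
E
```

```text
{'clock': 0.0, 'joints': array([ 1.40960117e+00,  3.85564904e-01,  6.59551679e-03, -5.25382203e-04,
       -1.19398025e+00, -2.58585382e-01]), 'joint_vel': array([ 0.00010124,  0.00106218, -0.00123622,  0.00063116,  0.00039979,
       -0.00105564]), 'joint_efforts': array([-6.84140487e-04, -3.92290735e+01,  1.88403028e+01,  4.18618307e+00,
       -4.63001488e-03, -3.45834252e-06]), 'position': array([254.44123936, 570.12974924, 196.40084503]), 'ee_rot': array([ 9.78032989e-01, -2.08447245e-01, -1.91460116e-04,  1.08726462e-03]), 'contact_force': array([0.18580322, 0.41489043, 0.23149956]), 'wrist_torque': array([ 0.02968984, -0.00696808,  0.02488501]), 'grasp_force': 0.0, 'gripper_width': 85.62283652933479}
scene {'intrinsics': array([[385.00190158,   0.        , 254.65835479],
       [  0.        , 385.00190158, 190.23717442],
       [  0.        ,   0.        ,   1.        ]]), 'dist': array([0.01742876, 0.        , 0.        , 0.        , 0.        ]), 'xyz': array([914.28666768, 427.56750293, 982.58699735]), 'attitude': array([ 0.34470953,  0.90173672, -0.24285729, -0.09521851])}
side {'intrinsics': array([[376.69974388,   0.        , 255.0407563 ],
       [  0.        , 376.69974388, 189.39895222],
       [  0.        ,   0.        ,   1.        ]]), 'dist': array([-0.0369456,  0.       ,  0.       ,  0.       ,  0.       ]), 'xyz': array([ 342.23957918, -744.33121026,  632.27011745]), 'attitude': array([ 0.85475426, -0.14032629,  0.07024648, -0.49474147])}
```

View pics/scene0.png

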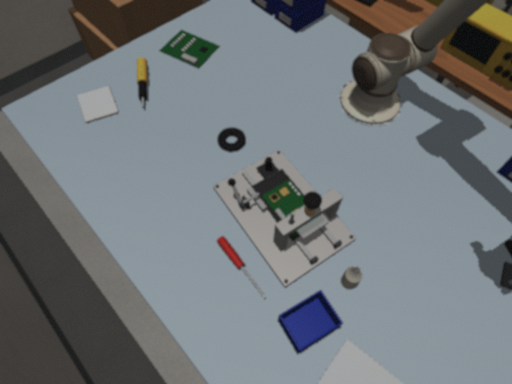

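View pics/side0.png

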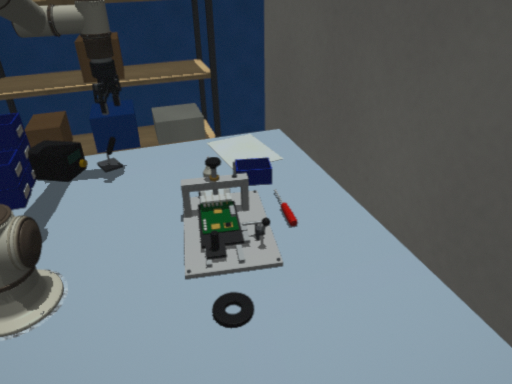

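The scene view shows the handle post at about (268,163), the lever ball at (232,182), the knob at (313,201), and the base-plate corners at about (278,152), (215,185), (288,286) and (354,237). The side view shows the handle at (214,240), the ball at (266,222) and the knob at (213,162). The reel, bottle, screwdriver and bin all stand around the jig.

```bash
cat > m.py <<'E'
from h import *
c=get_calibration('scene'); z=np.load('scene.npz'); im,d=z['im'],z['d']; P=cloud(c,d)
cor=plane(c,[(278,152),(215,185),(288,286),(354,237)],15); print('corners',cor.round(0))
print('edges',[np.linalg.norm(cor[i]-cor[(i+1)%4]).round() for i in range(4)])
ctr=cor.mean(0)
near=np.linalg.norm(P[...,:2]-ctr[:2],axis=-1)<240
m=near&(d>0)&(P[...,2]>9)&(P[...,2]<21)
m=cv2.morphologyEx(m.astype(np.uint8),cv2.MORPH_OPEN,np.ones((3,3)))
n,l,s,_=cv2.connectedComponentsWithStats(m); 
q=P[l==1+np.argmax(s[1:,4])][:,:2].astype(np.float32)
print('plate rect',cv2.minAreaRect(q))
dark=im.max(-1)<60
for nm,lo,hi,uv in [('knob',175,195,(313,201)),('handle',82,96,(268,163)),('ball',75,105,(232,182))]:
    v,u=np.indices(d.shape); k=(np.hypot(u-uv[0],v-uv[1])<15)&dark&(P[...,2]>lo)&(P[...,2]<hi)
    print(nm,k.sum(),P[k].mean(0).round(1), (P[k].min(0)+P[k].max(0)).round(1)/2)
cs=get_calibration('side'); z=np.load('side.npz'); im2,d2=z['im'],z['d']; Q=cloud(cs,d2); dark2=im2.max(-1)<60
for nm,lo,hi,uv in [('knob',170,195,(213,162)),('handle',82,96,(214,235)),('ball',70,105,(266,222))]:
    v,u=np.indices(d.shape); k=(np.hypot(u-uv[0],v-uv[1])<14)&dark2&(Q[...,2]>lo)&(Q[...,2]<hi)
    print('side',nm,k.sum(),Q[k].mean(0).round(1) if k.any() else '')
E
python3 m.py
python3 - <<'E'
from h import *
im=np.load('scene.npz')['im'][140:300,200:370,::-1]; im2=np.load('side.npz')['im'][140:280,165:315,::-1]
a=cv2.resize(im,None,fx=3.5,fy=3.5,interpolation=2)[:560]; cv2.imwrite('pics/crop.png',a)
E
```

```text
corners [[389. -43.  15.]
 [609. -80.  15.]
 [659. 276.  15.]
 [431. 300.  15.]]
edges [np.float64(223.0), np.float64(360.0), np.float64(229.0), np.float64(345.0)]
plate rect ((523.6305541992188, 110.08714294433594), (360.8066101074219, 239.69483947753906), 82.13178253173828)
knob 221 [517.9 193.4 183.3] [516.5  192.7  181.85]
handle 23 [468.7  -6.1  87.3] [468.05  -7.25  86.65]
ball 24 [597.6 -12.5 100.7] [597.6  -14.15  98.4 ]
side knob 110 [511.3 180.6 182.8]
side handle 43 [466.4 -13.8  87.4]
side ball 43 [592.5 -23.2  96.8]
```

View pics/crop.png

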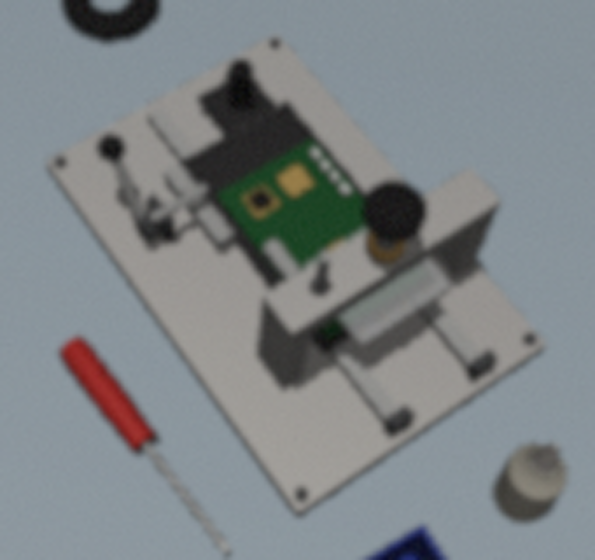

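The plate rectangle comes out at 361 x 240, which matches, so the yaw is 82.13°. Next I refine the jig origin from the knob, handle and ball, and check the bystanders.

```bash
cat > r.py <<'E'
from h import *
a=np.deg2rad(82.13); Y=np.array([np.cos(a),np.sin(a)]); X=np.array([Y[1],-Y[0]])
v,u=np.indices((384,512))
for n,kn,ha in [('scene',(313,201),(268,163)),('side',(213,162),(214,235))]:
    c=get_calibration(n); z=np.load(n+'.npz'); im,d=z['im'],z['d']; P=cloud(c,d); dark=im.max(-1)<75
    for nm,uv,h,j in [('knob',kn,185,(0,90)),('handle',ha,89,(-20,-120))]:
        k=(np.hypot(u-uv[0],v-uv[1])<18)&dark&(abs(P[...,2]-h)<4)
        (x,y),r=cv2.minEnclosingCircle(P[k][:,:2].astype(np.float32))
        o=np.array([x,y])-j[0]*X-j[1]*Y
        print(n,nm,k.sum(),round(x,1),round(y,1),'r',round(r,1),'medz',np.median(P[k][:,2]).round(1),'-> origin',o.round(1))
    if n=='scene':
        print('reel',plane(c,[(232,139)],10).round())
        R_=(P[...,2]>118)&(P[...,2]<130)&(d>0)&(np.hypot(P[...,0]-520,P[...,1]-190)<120)
        print('portal',cv2.minAreaRect(P[R_][:,:2].astype(np.float32)))
E
python3 r.py
```

```text
scene knob 208 514.4 193.0 r 21.2 medz 183.9 -> origin [502.1 103.9]
scene handle 21 468.1 -5.4 r 8.5 medz 88.0 -> origin [504.3 110.7]
reel [[ 461. -179.   10.]]
portal ((514.7559204101562, 191.87892150878906), (37.485504150390625, 190.3739013671875), 82.1085433959961)
side knob 84 512.9 187.3 r 20.6 medz 185.0 -> origin [500.6  98.2]
side handle 34 467.4 -13.1 r 11.3 medz 88.7 -> origin [503.7 103.1]
```

The portal (37 x 190) centred at (514.8, 191.9) agrees with the knob, so the jig origin is about (502.7, 103) and the handle about (466.5, -13). I'll close the fingers, turn 16° and travel to a point behind the handle.

```bash
python3 -m creep '{"translation":[[1.8,-5.6,0],[3.6,-11.2,0],[5.4,-16.8,0],[7.2,-22.4,0],[9.0,-28.0,0],[10.8,-33.6,0],[12.6,-39.2,0],[14.4,-44.8,0]],"delta_rot":[[0,0,2],[0,0,4],[0,0,6],[0,0,8],[0,0,10],[0,0,12],[0,0,14],[0,0,16]],"hand":[0,0,0,0,0,0,0,0]}'; python3 -m creep '{"translation":[[2,-6,0],[4,-12,0],[6.1,-18,0],[6.1,-18,-5],[6.1,-18,-10],[6.1,-18,-14],[6.1,-18,-14]],"delta_rot":[[0,0,0],[0,0,0],[0,0,0],[0,0,0],[0,0,0],[0,0,0],[0,0,0]],"hand":[0,0,0,0,0,0,0]}'
python3 - <<'E'
from h import *
s=read_state(); print(s['position'],R.from_quat(s['ee_rot']).as_matrix()[:,1],s['contact_force'],s['gripper_width'])
ims=[get_image(n)[0] for n in ['wrist','side']]
cv2.imwrite('pics/ws.png',np.hstack(ims)[:,:,::-1][:, :1024:][:,:,:].repeat(1,0)) if 0 else cv2.imwrite('pics/ws.png',cv2.resize(np.hstack(ims)[:,:,::-1],(800,300)))
E
```

```text
clock: 1.1
position: [398.7, 120.8, 197.5]
ee_rot: [0.998, -0.069, 0.0, -0.0]
contact_force: [0.9, -0.0, 0.7]
gripper_width: -0.1
grasp_force: 0.0
clock: 1.98
position: [456.9, -58.0, 54.9]
ee_rot: [0.997, -0.071, -0.004, 0.001]
contact_force: [-0.3, 0.5, 1.0]
gripper_width: 0.4
grasp_force: 0.0
[456.86104754 -57.95554176  54.94100103] [-0.14076568 -0.99003942  0.00263952] [-0.31715569  0.54505076  0.97787158] 0.40126474864937967
```

View pics/ws.png

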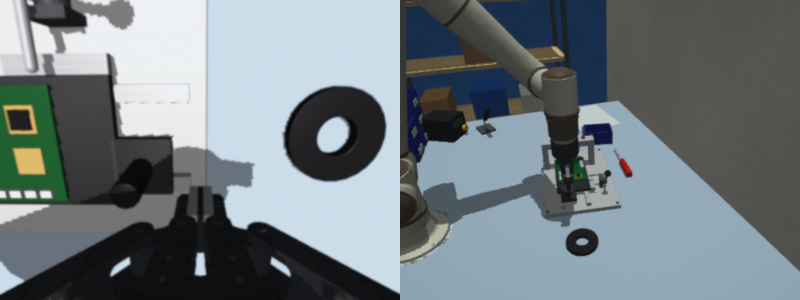

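The wrist view shows the fingertips at (200,195) and the post just ahead, with its top at (122,195). I check the post's position from the wrist depth before pushing.

```bash
cat > w.py <<'E'
from h import *
c=get_calibration('wrist'); im,d=get_image('wrist'); P=cloud(c,d)
v,u=np.indices(d.shape)
k=(d>0)&(abs(P[...,2]-89)<5)&(np.hypot(P[...,0]-467,P[...,1]+13)<30)
(x,y),r=cv2.minEnclosingCircle(P[k][:,:2].astype(np.float32)); print('top',k.sum(),x,y,r)
k=(d>0)&(P[...,2]>45)&(P[...,2]<85)&(np.hypot(P[...,0]-467,P[...,1]+13)<22)
print('shaft',k.sum(),P[k].min(0),P[k].max(0))
E
python3 w.py
```

```text
top 1113 464.4474792480469 -8.48189640045166 10.160100936889648
shaft 993 [457.99770082 -18.19663793  45.03050685] [ 4.74364157e+02 -2.12079664e-01  8.49485600e+01]
```

```bash
python3 -m creep '{"translation":[[0.4,1.2,0],[0.6,2.6,0],[0.8,4.0,0],[1.0,5.4,0],[1.1,6.5,0],[1.2,7.5,0],[1.3,8.2,0],[1.3,8.2,0]],"delta_rot":[[0,0,0],[0,0,0],[0,0,0],[0,0,0],[0,0,0],[0,0,0],[0,0,0],[0,0,0]],"hand":[0,0,0,0,0,0,0,0]}'; python3 -m creep '{"translation":[[0,0.3,0],[0.1,0.6,0],[0.1,0.6,0]],"delta_rot":[[0,0,0],[0,0,0],[0,0,0]],"hand":[0,0,0]}'; sed -i 's/467,P\[...,1\]+13)<30/474,P[...,1]-55)<35/' w.py; python3 w.py
```

```text
clock: 3.12
position: [472.8, 25.1, 57.5]
ee_rot: [0.998, -0.07, -0.0, 0.0]
contact_force: [-0.7, -0.1, 0.5]
gripper_width: -0.1
grasp_force: 0.0
clock: 3.5
position: [473.8, 30.8, 57.5]
ee_rot: [0.998, -0.07, 0.0, -0.0]
contact_force: [0.0, 0.1, 0.2]
gripper_width: -0.1
grasp_force: 0.0
top 0 0.0 0.0 0.0
shaft 968 [460.09617994 -17.23125387  45.0339903 ] [474.66257029   1.80493424  84.99842098]
```

```bash
python3 - <<'E'
from h import *
ims=[get_image(n)[0] for n in ['wrist','scene']]
ims[1]=cv2.resize(ims[1][110:302,170:426],(512,384))
cv2.imwrite('pics/ws2.png',cv2.resize(np.hstack(ims)[:,:,::-1],(800,300)))
E
```

```text
(no output)
```

View pics/ws2.png

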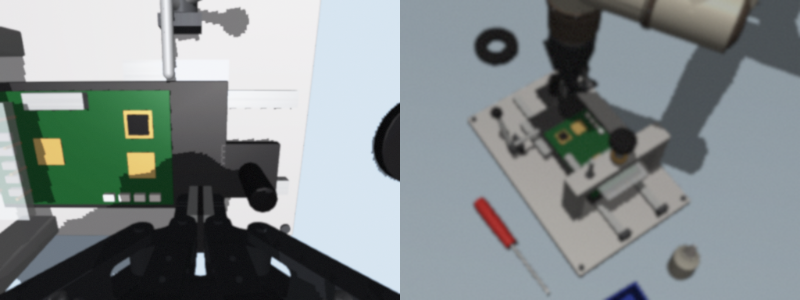

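```bash
python3 - <<'E'
from h import *
s=read_state(); c=get_calibration('wrist'); im,d=get_image('wrist'); P=cloud(c,d)
print(s['position'],s['joints'].round(3),c['xyz'],rot(c).round(2))
for (u,v) in [(245,240),(256,240),(265,240),(245,250),(265,250),(245,280),(265,280),(340,250),(325,215)]: print(u,v,d[v,u],P[v,u].round(1),im[v,u])
c=get_calibration('scene'); im,d=get_image('scene'); P=cloud(c,d)
k=(d>0)&(P[...,2]>40)&(P[...,2]<100)&(np.hypot(P[...,0]-470,P[...,1]-25)<60)
for lo in range(40,130,15):
    k=(d>0)&(P[...,2]>lo)&(P[...,2]<lo+15)&(np.hypot(P[...,0]-470,P[...,1]-15)<60)
    print(lo,k.sum(),P[k].min(0).round(),P[k].max(0).round()) if k.any() else 0
E
```

```text
[473.64717663  30.61419214  57.48645495] [ 0.408  0.294 -0.54   0.    -0.737  1.022] [546.59884266  22.36918237 234.13976434] [[-0.14 -0.95 -0.29]
 [-0.99  0.13  0.04]
 [ 0.    0.29 -0.96]]
245 240 149.24695 [484.1  36.5  97.6] [63 63 65]
256 240 148.87938 [483.5  31.3  98. ] [15 16 17]
265 240 148.24945 [483.2  27.1  98.5] [64 65 66]
245 250 138.61176 [484.4  36.1 108.6] [64 64 65]
265 250 137.59967 [483.6  27.3 109.5] [65 65 66]
245 280 113.87396 [485.2  35.1 134.2] [20 19 21]
265 280 113.6646 [484.4  27.9 134.4] [27 26 28]
340 250 159.39363 [468.3  -9.3  89.8] [18 18 20]
325 215 190.48907 [474.3  -9.3  55.5] [12  9 11]
40 100 [445.  -9.  40.] [520.  74.  54.]
55 22 [462. -12.  57.] [477.   2.  70.]
70 23 [464. -14.  70.] [476.   2.  85.]
85 34 [456. -16.  85.] [487.  43.  99.]
100 28 [477.  19. 100.] [486.  46. 115.]
115 15 [482.  23. 116.] [486.  46. 130.]
```

```bash
python3 - <<'E'
from h import *
c=get_calibration('wrist'); im,d=get_image('wrist'); P=cloud(c,d)
for u in (246,265):
  for v in range(204,246,3): print(u,v,d[v,u].round(),P[v,u].round(1),im[v,u])
E
```

```text
246 204 208.0 [481.8  38.2  37. ] [28 28 30]
246 207 208.0 [479.9  38.5  37.4] [28 28 30]
246 210 208.0 [478.   38.8  37.9] [30 29 31]
246 213 210.0 [475.5  39.2  36.8] [29 30 31]
246 216 210.0 [473.5  39.5  37. ] [26 28 29]
246 219 211.0 [471.4  39.8  37.2] [30 29 31]
246 222 212.0 [469.1  40.1  36.6] [31 30 32]
246 225 213.0 [467.   40.4  36.8] [28 28 29]
246 228 213.0 [465.1  40.7  37.4] [30 30 31]
246 231 213.0 [463.   41.   37.5] [30 31 31]
246 234 214.0 [460.6  41.4  36.9] [28 28 29]
246 237 214.0 [458.7  41.7  37.6] [40 40 43]
246 240 148.0 [484.4  35.9  98.4] [65 65 66]
246 243 145.0 [484.3  35.8 101.5] [65 66 67]
265 204 208.0 [480.   25.9  36.7] [30 30 31]
265 207 209.0 [478.   26.1  36.9] [29 29 32]
265 210 208.0 [476.3  26.4  38.2] [30 29 32]
265 213 209.0 [474.1  26.7  37.9] [28 28 30]
265 216 210.0 [471.7  27.   37. ] [30 30 31]
265 219 211.0 [469.7  27.2  37.3] [27 27 30]
265 222 212.0 [467.3  27.5  36.6] [30 30 32]
265 225 211.0 [465.8  27.8  38. ] [29 28 31]
265 228 213.0 [463.   28.1  36.6] [30 30 32]
265 231 213.0 [461.4  28.4  37.8] [28 29 30]
265 234 214.0 [458.7  28.7  36.8] [29 29 30]
265 237 215.0 [456.7  29.   37.2] [40 40 42]
265 240 149.0 [483.   27.1  98.2] [65 64 66]
265 243 145.0 [483.3  27.2 102. ] [63 63 65]
```

The fingertips really end at z ≈ 99 while the state says 57. That is about 41 mm short of the nominal TCP, so they passed over the post without touching it. From here on I treat the real tip as state z + 41. I go back behind the post, lower, and check.

```bash
python3 -m creep '{"translation":[[-0.7,-4.5,0],[-1.3,-9.2,0],[-1.3,-9.2,-2.2],[-1.3,-9.2,-4.4],[-1.3,-9.2,-4.4],[-1.3,-9.2,-4.4]],"delta_rot":[[0,0,0],[0,0,0],[0,0,0],[0,0,0],[0,0,0],[0,0,0]],"hand":[0,0,0,0,0,0]}'; cat > t.py <<'E'
from h import *
s=read_state(); c=get_calibration('wrist'); im,d=get_image('wrist'); P=cloud(c,d)
k=(d>0)&(d<165)&(np.hypot(P[...,0]-s['position'][0],P[...,1]-s['position'][1])<30)&(np.abs(np.indices(d.shape)[1]-256)<25)
v=np.where(k.any(1))[0].min(); Q=P[v:v+4][k[v:v+4]]
print('pos',s['position'].round(1),'tip row',v,'z',Q[:,2].min().round(1),'min',Q.min(0).round(1),'max',Q.max(0).round(1),'F',s['contact_force'].round(1))
E
python3 t.py
```

```text
clock: 4.55
position: [461.3, -61.1, 14.1]
ee_rot: [0.998, -0.07, 0.001, -0.0]
contact_force: [-0.4, -0.8, 0.5]
gripper_width: -0.2
grasp_force: 0.0
pos [461.3 -61.1  14.1] tip row 238 z 51.0 min [469.8 -67.1  51. ] max [472.2 -54.3  57.3] F [-0.4 -0.8  0.5]
```

```bash
python3 -m creep '{"translation":[[0.4,1.2,0],[0.6,2.6,0],[0.7,3.9,0],[0.9,5.0,0],[1.0,6.2,0],[1.2,7.4,0],[1.4,8.4,0],[1.4,8.4,0]],"delta_rot":[[0,0,0],[0,0,0],[0,0,0],[0,0,0],[0,0,0],[0,0,0],[0,0,0],[0,0,0]],"hand":[0,0,0,0,0,0,0,0]}'; python3 - <<'E'
from h import *
c=get_calibration('wrist'); im,d=get_image('wrist'); P=cloud(c,d); s=read_state(); p=s['position']
k=(d>0)&(abs(P[...,2]-89)<4)&(np.hypot(P[...,0]-p[0]-3,P[...,1]-p[1]-17)<25)&(P[...,1]>p[1]+4)&(im.max(-1)<60)
(x,y),r=cv2.minEnclosingCircle(P[k][:,:2].astype(np.float32)); print(p,'top',k.sum(),x,y,r,s['contact_force'])
cv2.imwrite('pics/w3.png',im[:,:,::-1])
E
```

```text
clock: 5.6
position: [475.2, 24.2, 13.8]
ee_rot: [0.998, -0.07, 0.0, -0.0]
contact_force: [0.5, 1.1, 4.3]
gripper_width: 0.1
grasp_force: 2.0
[475.06912627  24.01908976  13.68568011] top 280 477.211181640625 40.08098220825195 17.350454330444336 [0.69667151 0.35986278 4.76171129]
```

View pics/w3.png

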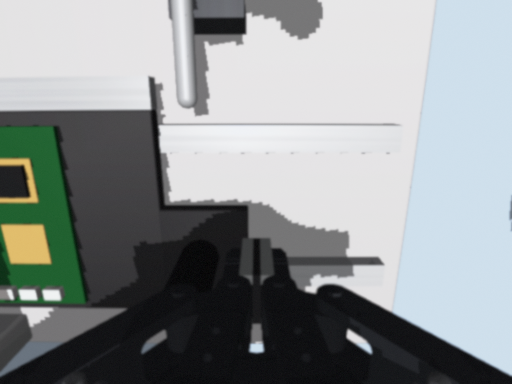

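The picture shows the post top at (197,258), directly ahead of the fingers at (256,240). The carrier is moving with them. I keep pushing in small steps while watching the force.

```bash
python3 -m creep '{"translation":[[0.1,0.5,0],[0.1,0.9,0],[0.1,0.9,0]],"delta_rot":[[0,0,0],[0,0,0],[0,0,0]],"hand":[0,0,0]}' | sed -n 2,4p; python3 -m creep '{"translation":[[0,0.3,0],[0.1,0.5,0],[0.1,0.5,0]],"delta_rot":[[0,0,0],[0,0,0],[0,0,0]],"hand":[0,0,0]}'| sed -n 2,4p;  python3 -m creep '{"translation":[[0,0.2,0],[0,0.4,0],[0,0.4,0]],"delta_rot":[[0,0,0],[0,0,0],[0,0,0]],"hand":[0,0,0]}'| sed -n 2,4p
```

```text
position: [473.7, 27.1, 14.2]
ee_rot: [0.998, -0.07, -0.003, 0.004]
contact_force: [4.2, -25.1, 13.6]
position: [472.8, 28.4, 14.6]
ee_rot: [0.997, -0.071, -0.005, 0.006]
contact_force: [4.4, -41.5, 19.9]
position: [472.1, 29.4, 15.0]
ee_rot: [0.997, -0.071, -0.006, 0.008]
contact_force: [7.2, -54.8, 22.9]
```

```bash
python3 -m creep '{"translation":[[-0.2,-1.5,0],[-0.4,-3.0,0],[-0.5,-4.0,0],[-0.5,-4.0,0]],"delta_rot":[[0,0,0],[0,0,0],[0,0,0],[0,0,0]],"hand":[0,0,0,0]}'; python3 - <<'E'
from h import *
o=np.array([502.7,103.0]);a=np.deg2rad(82.13); Y=np.array([np.cos(a),np.sin(a)]); X=np.array([Y[1],-Y[0]])
c=get_calibration('wrist'); im,d=get_image('wrist'); P=cloud(c,d); s=read_state(); p=s['position']
k=(d>0)&(abs(P[...,2]-89)<4)&(np.hypot(P[...,0]-476,P[...,1]-50)<25)&(im.max(-1)<60)
(x,y),r=cv2.minEnclosingCircle(P[k][:,:2].astype(np.float32)); q=np.array([x,y])-o; print('top',k.sum(),x,y,r,'jig',q@X,q@Y)
cv2.imwrite('pics/w4.png',im[:,:,::-1])
E
```

```text
clock: 7.28
position: [471.1, 0.6, 13.0]
ee_rot: [0.998, -0.07, -0.001, 0.0]
contact_force: [-0.7, 0.9, -0.1]
gripper_width: -0.2
grasp_force: 0.0
top 1041 478.1175537109375 46.35621643066406 20.335607528686523 jig -16.594910523256242 -59.47624590817357
```

View pics/w4.png

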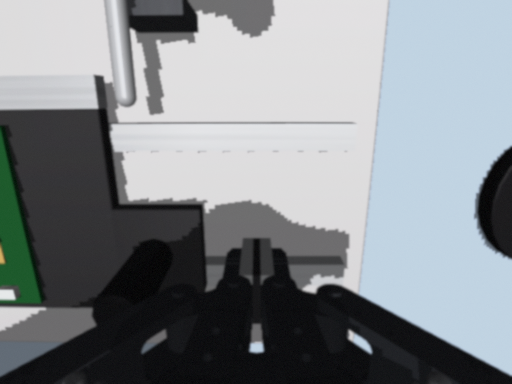

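The post top is now at about (118,305). I re-measure it without the finger pixels.

```bash
cat > p.py <<'E'
from h import *
o=np.array([502.7,103.0]);a=np.deg2rad(82.13); Y=np.array([np.cos(a),np.sin(a)]); X=np.array([Y[1],-Y[0]])
c=get_calibration('wrist'); im,d=get_image('wrist'); P=cloud(c,d)
u=np.indices(d.shape)[1]
for lo,hi in [(86,92),(75,86),(60,75),(42,60)]:
    k=(d>0)&(P[...,2]>lo)&(P[...,2]<hi)&(u<180)&(np.hypot(P[...,0]-476,P[...,1]-50)<30)
    q=P[k][:,:2]-o; print(lo,k.sum(),'jx',(q@X).min(),(q@X).max(),'jy',(q@Y).min(),(q@Y).max())
E
python3 p.py
```

```text
86 936 jx -25.983786785765655 -6.327832129688313 jy -74.58573620905315 -40.21305348405538
75 717 jx -22.020698219104688 -11.976345339353571 jy -59.63087263509436 -41.41397961627946
60 868 jx -27.45092301675168 -11.700971901707833 jy -60.09379255785249 -41.460340837086555
42 794 jx -27.370397497826627 -12.215091112438097 jy -60.295284303539965 -41.37728901838733
```

The shaft centre is at jig y ≈ -51, where -50 is home, and a hard stop held at 55 N. I raise, move behind the lever ball, and re-check the post on the way.

```bash
python3 -m creep '{"translation":[[0,-0.5,5],[0,-1,10],[3,-2.5,12],[7,-4.5,12],[11.9,-7,12],[11.9,-7,12]],"delta_rot":[[0,0,0],[0,0,0],[0,0,0],[0,0,0],[0,0,0],[0,0,0]],"hand":[0,0,0,0,0,0]}'; python3 - <<'E'
from h import *
o=np.array([502.7,103.0]);a=np.deg2rad(82.13); Y=np.array([np.cos(a),np.sin(a)]); X=np.array([Y[1],-Y[0]])
for n in ('scene','side','wrist'):
    c=get_calibration(n); im,d=get_image(n); P=cloud(c,d); J=np.stack([(P[...,:2]-o)@X,(P[...,:2]-o)@Y,P[...,2]],-1)
    dark=im.max(-1)<75
    for nm,cx,cy,rr,lo,hi in [('post',-20,-50,22,70,94),('ball',110,-113,18,74,103)]:
        k=(d>0)&dark&(np.hypot(J[...,0]-cx,J[...,1]-cy)<rr)&(J[...,2]>lo)&(J[...,2]<hi)
        if k.sum()>4: print(n,nm,k.sum(),'min',J[k].min(0).round(1),'max',J[k].max(0).round(1),'med',np.median(J[k],0).round(1))
    cv2.imwrite(f'pics/l_{n}.png',im[:,:,::-1])
# same estimate on first pictures
for n in ('scene','side'):
    c=get_calibration(n); z=np.load(n+'.npz'); im,d=z['im'],z['d']; P=cloud(c,d); J=np.stack([(P[...,:2]-o)@X,(P[...,:2]-o)@Y,P[...,2]],-1)
    k=(d>0)&(im.max(-1)<75)&(np.hypot(J[...,0]+20,J[...,1]+120)<22)&(J[...,2]>70)&(J[...,2]<94)
    print('start',n,k.sum(),J[k].min(0).round(1),J[k].max(0).round(1),np.median(J[k],0).round(1))
E
```

```text
clock: 8.12
position: [593.1, -69.8, 132.0]
ee_rot: [0.997, -0.071, -0.0, 0.0]
contact_force: [-1.0, -0.2, 0.1]
gripper_width: -0.0
grasp_force: 0.0
scene post 41 min [-26.9 -54.9  72. ] max [-10.  -40.2  90.1] med [-17.3 -45.9  85.4]
scene ball 38 min [  99.3 -112.7   88.3] max [119.3 -96.1 102.6] med [ 111.8 -100.4   99.4]
side post 71 min [-29.6 -63.1  70.4] max [-10.5 -43.   91.6] med [-20.1 -58.4  84.2]
side ball 36 min [  99.2 -120.4   76.1] max [115.6 -99.6 102.8] med [ 106.5 -115.8   97.8]
wrist post 51 min [-27.3 -60.6  76.5] max [-18.8 -56.7  90.7] med [-22.6 -59.5  87. ]
wrist ball 368 min [  97.5 -116.5   93.6] max [117.9 -95.6 103. ] med [ 112.7 -109.4  100.5]
start scene 45 [ -27.2 -122.    70. ] [ -11.  -105.8   90.7] [ -17.5 -110.1   84.7]
start side 75 [ -29.5 -129.8   70.4] [ -11.2 -110.2   90.6] [ -20.5 -124.    83.9]
```

View pics/l_wrist.png

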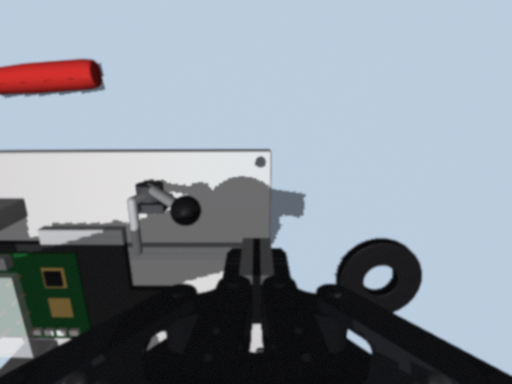

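The ball is at (185,210), ahead of the fingers and clear on both sides. Scene and side both give the post centre at jig y ≈ -50, so it is home. I descend behind the ball and push along jig +y.

```bash
python3 -m creep '{"translation":[[-0.3,0,-4],[-0.3,0,-9],[-0.3,0,-9.2],[0.0,2.0,-9.2],[0.2,3.5,-9.2],[0.3,4.5,-9.2],[0.5,5.5,-9.2],[0.6,6.5,-9.2]],"delta_rot":[[0,0,0],[0,0,0],[0,0,0],[0,0,0],[0,0,0],[0,0,0],[0,0,0],[0,0,0]],"hand":[0,0,0,0,0,0,0,0]}' | sed -n 1,4p; python3 -m creep '{"translation":[[0.1,1,0],[0.3,2,0],[0.4,3,0],[0.5,4,0],[0.5,4,0]],"delta_rot":[[0,0,0],[0,0,0],[0,0,0],[0,0,0],[0,0,0]],"hand":[0,0,0,0,0]}'| sed -n 1,4p
python3 - <<'E'
from h import *
ims=[get_image(n)[0] for n in ['wrist','side']]
ims[1]=cv2.resize(ims[1][130:274,150:342],(512,384))
cv2.imwrite('pics/ws5.png',cv2.resize(np.hstack(ims)[:,:,::-1],(800,300)))
E
```

```text
clock: 9.28
position: [598.8, -3.7, 44.7]
ee_rot: [0.998, -0.069, 0.002, 0.0]
contact_force: [-1.5, -4.6, 11.8]
clock: 9.9
position: [601.2, 36.7, 40.8]
ee_rot: [0.998, -0.07, -0.001, -0.0]
contact_force: [-0.1, -0.6, -0.1]
```

View pics/ws5.png

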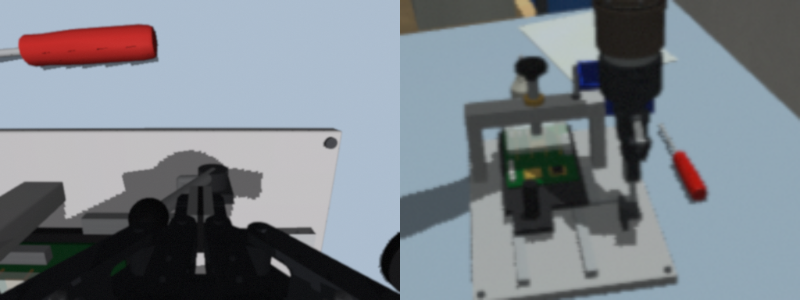

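The lever has gone over. The ball is at about (150,215) of the left half, on the +y side of the pivot at (215,180). I push a little further and measure.

```bash
cat > b.py <<'E'
from h import *
o=np.array([502.7,103.0]);a=np.deg2rad(82.13); Y=np.array([np.cos(a),np.sin(a)]); X=np.array([Y[1],-Y[0]])
c=get_calibration('wrist'); im,d=get_image('wrist'); P=cloud(c,d); u=np.indices(d.shape)[1]
J=np.stack([(P[...,:2]-o)@X,(P[...,:2]-o)@Y,P[...,2]],-1)
k=(d>0)&(im.max(-1)<75)&(abs(J[...,0]-110)<14)&(abs(J[...,1]+7)<40)&(J[...,2]>70)&(J[...,2]<125)&(u<212)
print(k.sum(),'min',J[k].min(0).round(1),'max',J[k].max(0).round(1),'tcp jig',(read_state()['position'][:2]-o)@X,(read_state()['position'][:2]-o)@Y)
E
python3 b.py; for i in 1; do python3 -m creep '{"translation":[[0.1,0.5,0],[0.1,1.0,0],[0.1,1.0,0]],"delta_rot":[[0,0,0],[0,0,0],[0,0,0]],"hand":[0,0,0]}'| sed -n 1,4p; done; python3 b.py
```

```text
1782 min [ 97.5 -34.9  84.6] max [120.1 -11.9 125. ] tcp jig 107.03739759578329 -52.888603080866396
clock: 10.42
position: [602.6, 45.9, 41.4]
ee_rot: [0.998, -0.07, -0.0, 0.0]
contact_force: [-0.4, -0.9, -0.4]
1775 min [101.9 -25.1  90.1] max [119.6  -4.  125. ] tcp jig 106.82308207810914 -42.87264943036414
```

```bash
python3 -m creep '{"translation":[[0.1,0.4,0],[0.1,0.8,0],[0.1,0.8,0]],"delta_rot":[[0,0,0],[0,0,0],[0,0,0]],"hand":[0,0,0]}'| sed -n 1,4p; python3 b.py;  python3 -m creep '{"translation":[[0,0.2,0],[0.1,0.5,0],[0.1,0.5,0]],"delta_rot":[[0,0,0],[0,0,0],[0,0,0]],"hand":[0,0,0]}'| sed -n 1,4p; python3 b.py
```

```text
clock: 10.85
position: [603.9, 54.2, 41.6]
ee_rot: [0.998, -0.07, 0.0, -0.0]
contact_force: [0.6, -1.7, -0.5]
1635 min [ 98.8 -16.7  83.7] max [119.5   2.7 125. ] tcp jig 106.94679375441909 -34.54868130635616
clock: 11.28
position: [603.6, 55.9, 41.4]
ee_rot: [0.998, -0.07, -0.002, 0.002]
contact_force: [0.4, -11.0, 0.9]
1581 min [ 98.5 -14.5  83.8] max [119.6   4.  125. ] tcp jig 106.44278450333303 -32.831769580711494
```

The lever is at its stop (11 N, ball centre at jig y ≈ -7, as it should be). I retreat, rise, and move over the knob.

```bash
python3 -m creep '{"translation":[[-0.1,-1.2,0],[-0.1,-1.2,5],[-0.1,-1.2,10],[-0.1,-1.2,15],[-3,3.5,16],[-6,8.5,16],[-9,13.5,16],[-9,13.5,16]],"delta_rot":[[0,0,0],[0,0,0],[0,0,0],[0,0,0],[0,0,0],[0,0,0],[0,0,0],[0,0,0]],"hand":[0,0,0,0,0,0,0,0]}'; python3 t.py; python3 - <<'E'
from h import *
ims=[get_image(n)[0] for n in ['wrist','scene']]
ims[1]=cv2.resize(ims[1][110:302,170:426],(512,384))
cv2.imwrite('pics/ws6.png',cv2.resize(np.hstack(ims)[:,:,::-1],(800,300)))
c=get_calibration('wrist'); im,d=get_image('wrist'); P=cloud(c,d)
k=(d>0)&(abs(P[...,2]-185)<4)&(np.hypot(P[...,0]-514,P[...,1]-192)<35)&(im.max(-1)<75)
print(k.sum(),cv2.minEnclosingCircle(P[k][:,:2].astype(np.float32)),np.median(P[k],0),P[k].min(0),P[k].max(0))
E
```

```text
clock: 12.32
position: [513.2, 197.1, 202.0]
ee_rot: [0.998, -0.067, 0.0, -0.001]
contact_force: [0.2, -0.6, -0.3]
gripper_width: -0.2
grasp_force: 0.0
pos [513.2 197.1 202. ] tip row 238 z 238.6 min [521.9 191.2 238.6] max [524.3 204.  244.8] F [ 0.2 -0.6 -0.3]
2863 ((512.9490356445312, 192.7647247314453), 22.059110641479492) [515.85268175 191.54971662 185.23325635] [491.34385701 171.70452612 181.0203871 ] [534.36079759 213.99104197 187.33937922]
```

View pics/ws6.png

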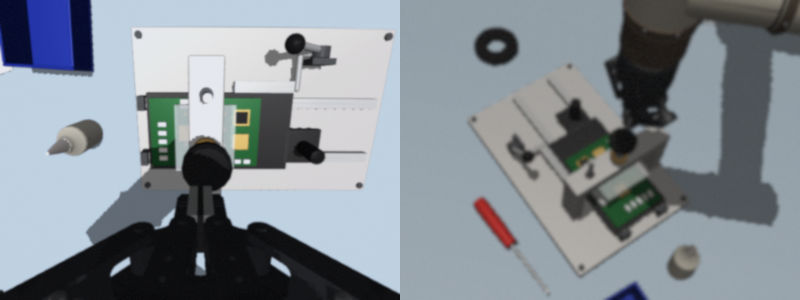

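The knob top is at (513, 192.8) with r 22.06 and z 185, directly below. The picture shows the lever over on the +y side and the carrier in. I descend close, then feel for contact.

```bash
python3 -m creep '{"translation":[[0,-0.2,-1.5],[0,-0.4,-3],[0,-0.4,-4.5],[0,-0.4,-4.5],[0,-0.4,-4.5]],"delta_rot":[[0,0,0],[0,0,0],[0,0,0],[0,0,0],[0,0,0]],"hand":[0,0,0,0,0]}'| sed -n 1,4p; for i in 1; do python3 -m creep '{"translation":[[0,0,-0.3],[0,0,-0.3]],"delta_rot":[[0,0,0],[0,0,0]],"hand":[0,0]}'| sed -n 1,4p; done; python3 -m creep '{"translation":[[0,0,-0.3],[0,0,-0.3]],"delta_rot":[[0,0,0],[0,0,0]],"hand":[0,0]}'| sed -n 1,4p;  python3 -m creep '{"translation":[[0,0,-0.3],[0,0,-0.3]],"delta_rot":[[0,0,0],[0,0,0]],"hand":[0,0]}'| sed -n 1,4p; python3 t.py
```

```text
clock: 13.15
position: [515.1, 189.8, 156.6]
ee_rot: [0.998, -0.07, 0.0, 0.0]
contact_force: [1.6, -0.3, 0.5]
clock: 13.4
position: [514.7, 189.8, 153.6]
ee_rot: [0.998, -0.07, 0.0, -0.0]
contact_force: [0.2, -0.6, 0.5]
clock: 13.65
position: [515.0, 190.0, 151.2]
ee_rot: [0.998, -0.07, 0.0, -0.0]
contact_force: [-0.3, -0.3, 5.3]
clock: 13.9
position: [515.0, 190.0, 148.6]
ee_rot: [0.998, -0.07, 0.001, -0.0]
contact_force: [-1.6, 0.2, 6.0]
pos [515.  190.  148.6] tip row 208 z 169.9 min [531.7 181.3 169.9] max [534.6 197.7 175.7] F [-1.6  0.2  6. ]
```

```bash
cat > k.py <<'E'
from h import *
c=get_calibration('wrist'); z=[]
for i in range(2):
    im,d=get_image('wrist'); P=cloud(c,d)
    k=(d>0)&(abs(P[...,2]-177)<12)&(np.hypot(P[...,0]-513,P[...,1]-192.8)<19)&(P[...,0]-.137*(P[...,1]-193)>527)&(im.max(-1)<75); z.append(np.median(P[k][:,2]))
o=np.array([502.7,103.0]);a=np.deg2rad(82.13); Y=np.array([np.cos(a),np.sin(a)]); X=np.array([Y[1],-Y[0]])
g=o+58*X+90*Y; k2=(d>0)&(np.hypot(P[...,0]-g[0],P[...,1]-g[1])<9)&(P[...,2]>160)
print('knob z',z,k.sum(),'pin z',np.percentile(P[k2][:,2],[50,90]) if k2.any() else None,k2.sum()); s=read_state(); print(s['position'],s['contact_force'])
c=get_calibration('scene'); im,d=get_image('scene'); P=cloud(c,d)
k=(d>0)&(P[...,2]<190)&(P[...,2]>160)&(np.hypot(P[...,0]-513,P[...,1]-192.8)<18)&(im.max(-1)<75); print('scene',k.sum(),np.percentile(P[k][:,2],[20,50,80]))
E
python3 k.py;  python3 -m creep '{"translation":[[0,0,-0.3],[0,0,-0.6],[0,0,-0.6],[0,0,-0.6]],"delta_rot":[[0,0,0],[0,0,0],[0,0,0],[0,0,0]],"hand":[0,0,0,0]}'| sed -n 1,4p; python3 k.py
```

```text
knob z [np.float64(182.6206759644021), np.float64(182.63541553278455)] 384 pin z [173.10996632 173.87707955] 256
[515.02830227 189.95431737 148.71687369] [-1.74095074  0.07983832  5.42931484]
scene 59 [180.59481646 181.67864377 183.5240043 ]
clock: 14.6
position: [515.0, 190.0, 143.4]
ee_rot: [0.998, -0.07, 0.001, -0.0]
contact_force: [-3.1, 0.5, 8.8]
knob z [np.float64(177.3224768363626), np.float64(177.37768875369926)] 377 pin z [173.11446805 174.06885623] 274
[515.06080725 189.97113206 143.42046201] [-3.1924521  -0.07086037  8.95292237]
scene 65 [175.26516882 176.39871925 182.62174592]
```

```bash
python3 -m creep '{"translation":[[0,0,-0.2],[0,0,-0.4],[0,0,-0.45],[0,0,-0.45],[0,0,-0.45],[0,0,-0.45]],"delta_rot":[[0,0,0],[0,0,0],[0,0,0],[0,0,0],[0,0,0],[0,0,0]],"hand":[0,0,0,0,0,0]}'| sed -n 1,4p; python3 k.py
```

```text
clock: 15.5
position: [515.1, 190.0, 139.4]
ee_rot: [0.998, -0.07, 0.001, -0.0]
contact_force: [-4.1, 0.4, 11.6]
knob z [np.float64(173.56017536162673), np.float64(173.4241248953576)] 384 pin z [173.17562519 174.09712876] 289
[515.07135803 189.95564843 139.45683844] [-4.20002103 -0.29436494 11.88346442]
scene 77 [171.61190786 173.20707141 184.17981232]
```

The knob top is at 173.5 against the pin at 173.2, and 11.9 N matches the spring at 12 mm. I'm handing in.

```bash
python3 -c "from bench import *; print(job_done())"
```

```text
the job is handed in; nothing more can be done
None
```

The job is handed in at about 15.5 s on the clock: carrier pushed home, cam lever over on its locked side, and the knob still held down about 12 mm, its top level with the gauge pin, at about 12 N; the hand-in call gave no verdict.

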